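Eject the used test cartridge and catch it in the chute

ROBOT

A 7-joint arm with a two-finger parallel gripper is mounted at the origin on a cart in front of the work surface, level with it; the furniture and walls round the work are solid. World frame = base frame: x ahead of the robot, y to its left, z up, the work surface at z = 0. Lengths are in m, angles in rad, forces in N, time in s.
With the tool pointing down it reaches from about 0.425 to 0.925 m from the base axis. Payload 6.8 kg.
Tool frame: the origin (TCP) lies between the finger pads; the fingertips stand finger_overhang ahead of it and the grasp point (between the pads) lies 6 mm ahead of it (finger_overhang is the distance from the TCP to the fingertips, in m); z points along the fingers, y is the line along which they close (so a half turn about z gives the same grasp; the last joint's range is limited). The gripper opens to 85 mm and grips with 20 to 120 N. Pads are 22 mm wide; open, the fingers measure 114 mm over their backs; the gripper's body (76 mm by 85 mm) begins 54 mm behind the grasp point. The pads swing forward as they close: fully open they stand 13 mm farther back than shut.
Start: joints at [-1.215, 0.477, 0.022, 1.555, -0.011, 1.109, -0.083], TCP at [0.302, 0.604, 0.256] pointing down, gripper open.
Joint ranges: [-2.96, 2.96], [-0.34, 2.1], [-1.41, 1.46], [0.24, 2.44], [-1.37, 4.51], [0.17, 1.92], [-2.96, 2.96]. Speed limits (rad/s): [2.39, 2.39, 3.14, 3.14, 3.14, 3.14, 3.14].

INTERFACE

Orientations are given as a unit quaternion [w, x, y, z].
In Python, from station import * gives the robot as it stands.
- The arm moves only by the tool drive_tool, never from a script. Its argument "increments" is a list of rows, each an object of numbers: "claw": the finger opening in m, from 0 to 0.0854; "dx", "dy", "dz": the shift along the tool's x, y, z in m; "wx", "wy", "wz": the turn, a rotation vector about the tool's x, y, z in degrees. A call has 1 to 20 rows; each row shifts and turns the commanded pose from where the row before left it, along the tool's axes as they then stand; what a row does not reach is not made up. A row lasts 1/8 s, in which the tool goes at most 62.5 mm and 10.7 degrees, less where a joint would pass 70% of its speed; a pose out of reach is approached as far as the arm can. A call with a gripper value outside its range is refused whole. The fingers move at their own pace and stop on an object; "newtons" is the grip in N (left out, the last holds). Time passes only in rows, so rows that do not move let the fingers close. It gives the time, the measured TCP pose, the force, the opening and the grip force at its end, in the units of the state.
- get_obs(): the state, without advancing time (a new reading comes with each control period).
- read_camera(name): name is "scene" or "top" or "wrist"; returns (picture, depth): 480x640x3 uint8, red, green, blue; 480x640 float32, m along the optical axis (not along the pixel's ray), 0 where there is no reading.
- calibration(name): a dict with "intrinsics" (3x3 intrinsics, pixels), "R" (3x3) and "t" (3): a world point X has camera coordinates R X + t; the wrist camera has in their place "mount" (4x4, takes a point from camera to tool coordinates, whose origin is the TCP and whose axes are the flange's). Camera axes: x right, y down, z forward; pixel columns grow to the right and rows downward; lengths in m; the calibration is good to about 2 mm. A picture is of the moment at which its call begins: read the wrist's pose just before it. calibration takes no time and is no camera call.
- hand_in(): hands the job in; it is judged then, once.
The state is a dict: "t": time; "q": joint angles; "joint_vel": joint speeds; "joint_torque": joint torques, N m; "eef_pos": TCP position; "tool_rot": TCP orientation; "contact_force": force on the tool from outside, world axes, zero at the start; "torque": the same for the moment, N m; "gripper_width": opening from 0.0 (shut) to 1.0 (fully open); "grasp_force": force on a finger pad.
Only numpy, scipy, OpenCV 4.12 (cv2) and the standard library are available. Lean on these libraries where they do the work, as an engineer would, in place of code of your own. Each camera call takes 0.05 s, during which the arm holds its last target. There are 200 camera calls.

TASK

Eject the used test cartridge from the bench reader: press the eject key with one fingertip while the other fingertip already stands in the chute about two centimetres in front of the cartridge, so that the cartridge springs out against that finger instead of sliding away off the end of the chute. Once it is caught, let the key come all the way up again while that fingertip keeps the cartridge trapped in the chute, and finish holding it there. Nothing needs gripping: the cartridge must not be lifted but stays flat on the chute floor, and the spare cartridge, the vial and the dropper bottle stay where they are.

Things in the scene. Friction and masses are not known exactly. Their poses are not given: they have to be found in the camera images.
- reader: Bench reader, fixed: grey wedge-shaped case 185 mm deep (x) by 150 mm wide (y), white hood over its rear half, 85 mm high. Origin: centre of its underside, on the bench; x to the rear, y to the left seen from the front, z up. Its front deck slopes down to the front at 0.15 rad and carries the chute (left, middle line at y = +24 mm) and the black eject key (right, y = -32 mm).
- chute: Sloped chute on the reader. Origin: on its floor, mid-width, at the slot in the hood's front, 36 mm above the bench. x runs up the slope into the slot (the cartridge comes out along -x), y left, z the floor's normal, 0.15 rad off vertical. Open front end at x = -92 mm; guide rails 7 mm high, 41 mm apart, overhang the cartridge's foot. The deck beside it is in the floor's plane.
- eject_key: Eject key: black ribbed paddle, 46 mm (along the chute) x 28 mm, in one piece with a small steel catch nose. Origin and axes are the chute's while it is up. Paddle middle at x -52, y -56 mm in the chute frame; its top 10 mm above the floor when up, 4 mm when fully down. Nose (16 mm wide, 4.5 mm high) stands in the chute at x -21 to -25 mm, holds the cartridge, sinks as the key goes down.
- key_top (a point): Middle of the top face of the eject key's paddle; moves with the key.
- key_travel (a joint): Travel of the eject key in m along the deck's normal: 0 = up, 0.006 = fully down. Its spring takes 2.4 N to start and 4.8 N fully down, plus up to 1 N of catch friction; it comes up by itself. The cartridge is released at about 0.004.
- cartridge: Used test cartridge: white plastic box 70 x 38 x 22 mm (along, across, high; foot 45 mm wide), 50 to 90 g. Origin: centre of its underside; axes as the chute's. At the start its x in the chute frame is +14 mm, its front face (at -21 mm) standing out of the slot. Hollow below: the nose can rise again under it once it is 10 mm out or more.
- cartridge_center (a point): Centre of the used cartridge, 11 mm above the chute floor. When released, a sprung plunger inside the reader drives the cartridge out along the chute's -x with about 3 N, falling to about 1 N after 50 mm, within 0.2 s: a finger not yet in the way comes too late, and the cartridge slides off the open end.
- spare_cartridge: Bystander: an unused cartridge of the same kind lying on the bench to the left of the reader, 70 x 38 x 22 mm; origin at the centre of its underside.
- vial: Bystander: small capped sample vial, 28 mm across, 35 mm high, standing to the right of the reader; origin at the centre of its underside.
- dropper_bottle: Bystander: white dropper bottle with a pink cap, 32 mm across, 82 mm high, standing to the right of the reader; origin at the centre of its underside.
There are look-alikes about, which are no part of the job. Leave any green or orange look-alike of the cartridge alone.

How it is judged:
On the way, in this order (a step that is already met when the one before it is completed fails the run):
1. a fingertip is pressing the eject key down (value of joint key_travel above 0.002 m and contact force between the fingers and eject_key above 0.5 N).
2. the cartridge has sprung out against a fingertip while a fingertip is still on the key (contact force between the fingers and cartridge above 0.2 N and contact force between the fingers and eject_key above 0.5 N and x of cartridge in the frame of chute below 0.005 m), for 0.1 s.
3. the key is up again and the cartridge is still trapped by a fingertip (value of joint key_travel below 0.001 m and contact force between the fingers and cartridge above 0.2 N), for 0.2 s.
At the end, for the whole second after the job is handed in: The key is up (travel under 1 mm); the used cartridge lies still and flat on the chute floor (within 3 mm and 0.08 rad), 9 to 60 mm further out than at the start, and a fingertip holds it there against the plunger with more than 0.2 N (all of step 3 and x of cartridge in the frame of chute between -0.046 and 0.005 m and z of cartridge in the frame of chute below 0.003 m and angle between the z axis of cartridge and the z axis of chute, either way round below 0.08 rad and linear speed of cartridge below 0.01 m/s); the arm keeps its last pose, push and grip.
It fails at once if the cartridge slid off the chute or too far out to be held in it (x of cartridge in the frame of chute below -0.05 m).
It fails at once if the cartridge was lifted or tipped off the chute floor (z of cartridge in the frame of chute above 0.006 m or angle between the z axis of cartridge and the z axis of chute, either way round above 0.2 rad).
It fails at once if the spare cartridge was disturbed (distance of spare_cartridge from where it was at the start of the episode above 0.015 m).
It fails at once if the vial was disturbed (distance of vial from where it was at the start of the episode above 0.015 m).
It fails at once if the dropper bottle was disturbed (distance of dropper_bottle from where it was at the start of the episode above 0.015 m).
It also fails if it takes over 29 s, if anything falls off the work surface, if the arm or the gripper's body presses on something with over 40 N, if the wrist force passes 120 N, or if a joint passes its speed limit or range.

## Working session

There is one attempt and no reset: what is moved stays moved. The work goes in short steps, Python scripts to look and compute and a tool call to move; the robot and the scene stay as the last step left them, time stands still between calls to the robot, and variables do not carry over. Pictures are saved under pics/ and viewed, at most 10 in all, crops included, and the job is handed in when it is done.

Besides the shell and the picture viewer there is one more tool, called in YAML: its name, and indented under it one key for each argument. drive_tool: Moves the arm, as the interface text tells. Its arguments: {"type":"object","properties":{"increments":{"type":"array","items":{"type":"object","properties":{"claw":{"type":"number"},"dx":{"type":"number"},"dy":{"type":"number"},"dz":{"type":"number"},"wx":{"type":"number"},"wy":{"type":"number"},"wz":{"type":"number"}}}},"newtons":{"type":"number"}},"required":["increments"]}

```bash
mkdir -p pics; ls
python3 - <<'E'
from station import *
import cv2,numpy as np
o=get_obs();print({k:np.round(v,4) if not isinstance(v,dict) else v for k,v in o.items()})
for n in("scene","top"):
    p,d=read_camera(n);cv2.imwrite(f"pics/{n}0.png",p[:,:,::-1]);np.savez(f"pics/{n}0.npz",p=p,d=d)
    c=calibration(n);print(n,{k:np.round(v,4).tolist() for k,v in c.items()})
print(calibration("wrist")); 
import station; print([x for x in dir(station) if x[0]!='_'])
try: print(finger_overhang)
except Exception as e: print(e)
E
```

```text
pics
{'t': np.float64(0.0), 'q': array([-1.2151,  0.4778,  0.0223,  1.5565, -0.0115,  1.1093, -0.0831]), 'joint_vel': array([-0.    ,  0.0001,  0.0007,  0.0007,  0.0001, -0.0021,  0.001 ]), 'joint_torque': array([-2.00000e-04, -5.96440e+01,  1.60790e+00, -2.81205e+01,
        1.25000e-02,  9.10000e-03,  0.00000e+00]), 'eef_pos': array([0.3017, 0.6032, 0.2553]), 'tool_rot': array([-2.000e-04,  2.298e-01,  9.732e-01, -9.000e-04]), 'contact_force': array([0.2617, 0.3829, 0.8486]), 'torque': array([ 0.0269, -0.0248, -0.0483]), 'grasp_force': np.float64(0.0), 'gripper_width': np.float64(0.9991)}
scene {'intrinsics': [[520.7129, 0.0, 314.5031], [0.0, 520.7129, 245.407], [0.0, 0.0, 1.0]], 'R': [[0.8271, -0.562, 0.0071], [-0.3191, -0.4799, -0.8172], [0.4626, 0.6737, -0.5763]], 't': [-0.5087, 0.203, 0.8002]}
top {'intrinsics': [[609.0318, 0.0, 322.71], [0.0, 609.0318, 231.8242], [0.0, 0.0, 1.0]], 'R': [[0.0111, -0.9998, 0.0134], [-0.9891, -0.0129, -0.1469], [0.1471, -0.0116, -0.9891]], 't': [-0.0844, 0.5733, 1.0795]}
{'intrinsics': array([[353.52792538,   0.        , 320.16957027],
       [  0.        , 353.52792538, 240.295686  ],
       [  0.        ,   0.        ,   1.        ]]), 'mount': array([[ 3.45346780e-04, -9.56952871e-01, -2.90243146e-01,
         7.46042554e-02],
       [ 9.99999664e-01,  5.46437729e-04, -6.11792188e-04,
        -8.75529124e-04],
       [ 7.44056096e-04, -2.90242837e-01,  9.56952737e-01,
        -1.16108814e-01],
       [ 0.00000000e+00,  0.00000000e+00,  0.00000000e+00,
         1.00000000e+00]])}
['PlanningError', 'calibration', 'finger_overhang', 'get_obs', 'hand_in', 'read_camera']
0.025
```

View pics/top0.png

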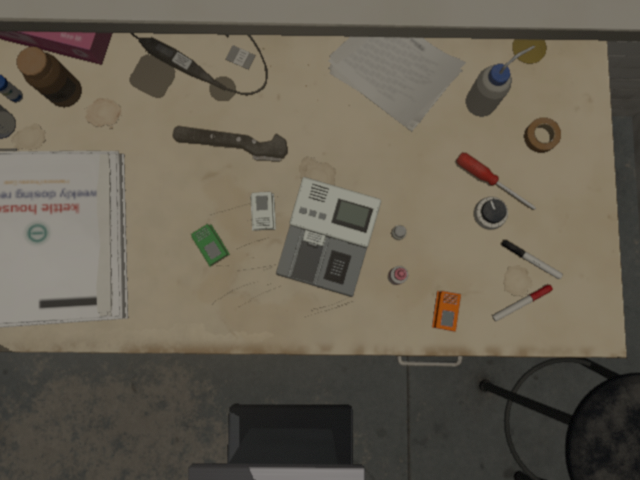

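View pics/scene0.png

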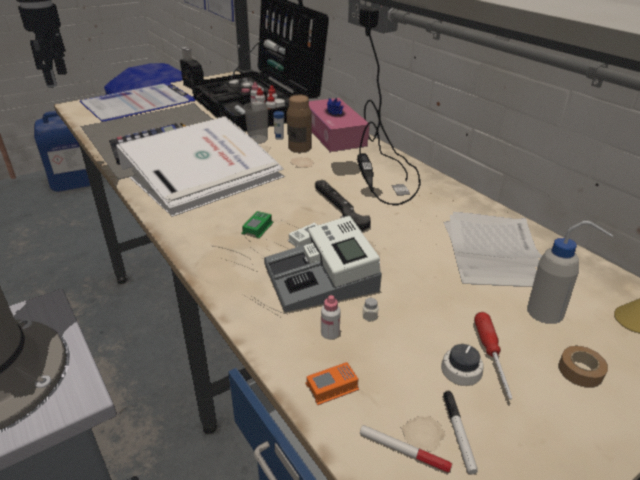

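The top view shows the reader at about (330,237), with the chute on the left at (303,260) and the key at (338,267). The hood is at the rear, around (340,210), and the cartridge's front is at (313,240). The vial is at (398,232), the bottle at (399,275) and the spare at (262,210).

```bash
cat > h.py <<'E'
from station import *
import cv2,numpy as np
from scipy.spatial.transform import Rotation as Ro
def cam(n,o=None):
    c=calibration(n);K=c["intrinsics"]
    if n=="wrist":
        T=np.eye(4);T[:3,:3]=Ro.from_quat(o["tool_rot"],scalar_first=True).as_matrix();T[:3,3]=o["eef_pos"]
        M=T@c["mount"];return K,M[:3,:3],M[:3,3]
    return K,c["R"].T,-c["R"].T@c["t"]
def cloud(d,C):
    K,R,t=C;v,u=np.mgrid[:480,:640]
    p=np.stack([(u-K[0,2])/K[0,0]*d,(v-K[1,2])/K[1,1]*d,d],-1);return p@R.T+t
def ray(uv,C,n,q):  # intersect pixel rays with plane (normal n through q)
    K,R,t=C;uv=np.atleast_2d(uv).astype(float)
    r=np.c_[(uv-[K[0,2],K[1,2]])/[K[0,0],K[1,1]],np.ones(len(uv))]@R.T
    return t+r*(((np.array(q)-t)@n)/(r@n))[:,None]
E
python3 - <<'E'
from h import *
f=np.load("pics/top0.npz");C=cam("top");W=cloud(f["d"],C)
roi=np.zeros((480,640),bool);roi[165:310,265:392]=1
tab=W[300:340,150:250,2];print("table z",np.median(tab),tab.std())
for lo,hi in((.07,.1),(.012,.1)):
    m=roi&(W[...,2]>lo)&(W[...,2]<hi)&(f["d"]>0)
    n,l,s,_=cv2.connectedComponentsWithStats(m.astype(np.uint8))
    k=1+s[1:,4].argmax();P=W[l==k];print(lo,len(P),np.median(P[:,2]))
    r=cv2.minAreaRect((P[:,:2]*1000).astype(np.float32));print(r,cv2.boxPoints(r).round(1).tolist())
p=f["p"];cv2.imwrite("pics/topz.png",cv2.resize(p[165:310,240:420,::-1],None,fx=4,fy=4,interpolation=cv2.INTER_CUBIC))
E
```

```text
table z 0.0009703818083829363 0.06036912954486388
0.07 4064 0.08051929537087221
((607.34765625, -98.2755355834961), (148.09402465820312, 89.95284271240234), 74.08744049072266) [[543.7999877929688, -157.1999969482422], [630.2999877929688, -181.8000030517578], [670.9000244140625, -39.400001525878906], [584.4000244140625, -14.699999809265137]]
0.012 8294 0.05940159171100712
((564.0025634765625, -85.85419464111328), (150.27297973632812, 179.99522399902344), 74.21610260009766) [[457.0, -133.6999969482422], [630.2000122070312, -182.60000610351562], [671.0, -38.0], [497.79998779296875, 10.899999618530273]]
```

View pics/topz.png

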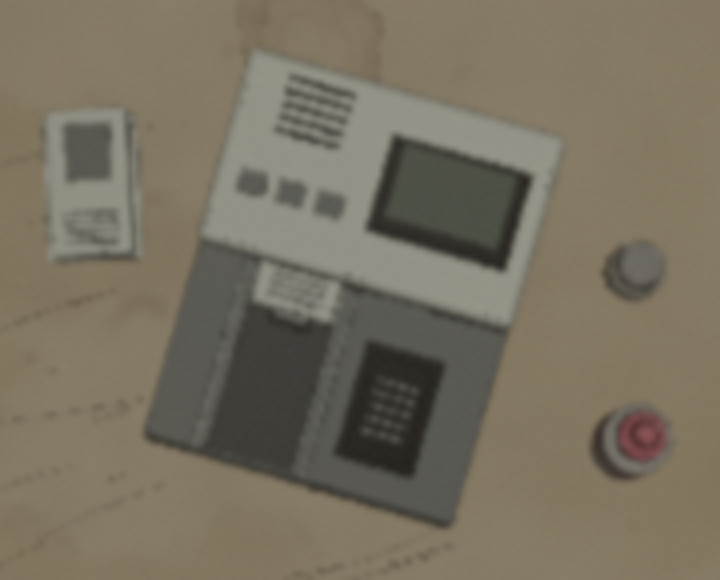

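The crop confirms the layout: the paddle centre is at crop (390,410), i.e. pixel (337.5,267.5). The reader's yaw is about -15.8°. Next I work out the hover move.

```bash
cat >> h.py <<'E'
yaw=np.deg2rad(-15.8);ORG=np.array([.5681,-.0620,.036])
def chute(yaw=yaw):
    return Ro.from_euler("z",yaw).as_matrix()@Ro.from_euler("y",-.15).as_matrix()
def target(p,org=ORG,yaw=yaw):  # chute coords of TCP -> tool increments
    A=chute(yaw);o=get_obs();R=Ro.from_quat(o["tool_rot"],scalar_first=True).as_matrix()
    G=A@np.diag([-1,1,-1]);rv=Ro.from_matrix(R.T@G).as_rotvec(degrees=True)
    w=org+A@np.array(p)
    return dict(rv=rv.round(2),d_final=(G.T@(w-o["eef_pos"])*1000).round(1),cur_chute=(A.T@(o["eef_pos"]-org)*1000).round(1))
E
python3 - <<'E'
from h import *
f=np.load("pics/top0.npz");C=cam("top");A=chute()
print(A.round(3))
q=ray([[337.5,267.5]],C,A[:,2],ORG+A[:,2]*.01);print("key in chute",(A.T@(q[0]-ORG)*1000).round(1))
print(target([-.052,-.028,.16]))
E
```

```text
[[ 0.951  0.272 -0.144]
 [-0.269  0.962  0.041]
 [ 0.149  0.     0.989]]
key in chute [-44.1 -57.8  10. ]
{'rv': array([ -0.9 ,  -8.57, -10.75]), 'd_final': array([-347.7, -595.6,  122.4]), 'cur_chute': array([-399.7,  567.6,  282.4])}
```

drive_tool:
  increments:
    - {"wx": -0.45,"wy": -4.3,"wz": -5.4,"claw": 0.045}
    - {"wx": -0.45,"wy": -4.3,"wz": -5.4}
    - {"dx": -22,"dy": -37,"dz": 5}
    - {"dx": -22,"dy": -37,"dz": 5}
    - {"dx": -22,"dy": -37,"dz": 5}
    - {"dx": -22,"dy": -37,"dz": 5}
    - {"dx": -22,"dy": -37,"dz": 5}
    - {"dx": -22,"dy": -37,"dz": 5}
    - {"dx": -22,"dy": -37,"dz": 5}
    - {"dx": -22,"dy": -37,"dz": 5}
    - {"dx": -22,"dy": -37,"dz": 5}
    - {"dx": -22,"dy": -37,"dz": 5}
    - {"dx": -22,"dy": -37,"dz": 5}
    - {"dx": -22,"dy": -37,"dz": 5}
    - {"dx": -22,"dy": -37,"dz": 5}
    - {"dx": -22,"dy": -37,"dz": 5}
    - {"dx": -22,"dy": -37,"dz": 5}
    - {"dx": -18,"dy": -41,"dz": 5}
    - {}
    - {}
  newtons: 40

```text
schema error: expected keys claw, dx, dy, dz, wx, wy, wz
```

Run:
```python
from h import *
o=get_obs();p,d=read_camera("wrist");np.savez("pics/w1.npz",p=p,d=d,q=o["tool_rot"],e=o["eef_pos"]);cv2.imwrite("pics/w1.png",p[:,:,::-1])
print(o["t"],o["eef_pos"],o["gripper_width"],o["contact_force"],target([-.052,-.028,.16]))
```

```text
0.1 [0.30175612 0.60325486 0.25545093] 1.0010140143538109 [-0.55225432  0.54130787  0.07928926] {'rv': array([ -0.89,  -8.57, -10.74]), 'd_final': array([-347.7, -595.7,  122.4]), 'cur_chute': array([-399.7,  567.7,  282.4])}
```

View pics/w1.png

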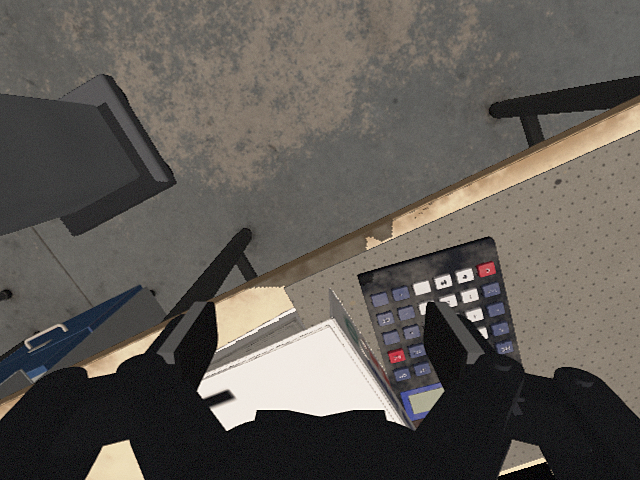

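The wrist camera still shows the start position, because the call was refused for missing keys. The fingertips appear at (200,320) and (440,320).

drive_tool:
  increments:
    - {"claw": 0.045,"dx": 0,"dy": 0,"dz": 0,"wx": -0.45,"wy": -4.3,"wz": -5.4}
    - {"claw": 0.045,"dx": 0,"dy": 0,"dz": 0,"wx": -0.45,"wy": -4.3,"wz": -5.4}
    - {"claw": 0.045,"dx": -22,"dy": 0,"dz": 0,"wx": 0,"wy": 0,"wz": 0}
  newtons: 40

```text
t: 0.52
eef_pos: [0.3524, 0.5914, 0.2641]
tool_rot: [0.072, 0.129, 0.989, -0.009]
contact_force: [0.6, 1.5, 0.3]
gripper_width: 0.529
grasp_force: 0.0
```

That -22 should have been in metres, and the per-row cap limited it. From here I use metres, starting from a fresh pose.

Run:
```python
from h import *
print(target([-.052,-.028,.16]))
```

```text
{'rv': array([ 0.13, -0.25,  0.97]), 'd_final': array([-295. , -598. ,  123.1]), 'cur_chute': array([-347. ,  570. ,  283.1])}
```

drive_tool:
  increments:
    - {"claw": 0.045,"dx": 0,"dy": 0,"dz": 0,"wx": 0.1,"wy": -0.2,"wz": 1.0}
    - {"claw": 0.045,"dx": -0.02,"dy": -0.04,"dz": 0.008,"wx": 0,"wy": 0,"wz": 0}
    - {"claw": 0.045,"dx": -0.02,"dy": -0.04,"dz": 0.008,"wx": 0,"wy": 0,"wz": 0}
    - {"claw": 0.045,"dx": -0.02,"dy": -0.04,"dz": 0.008,"wx": 0,"wy": 0,"wz": 0}
    - {"claw": 0.045,"dx": -0.02,"dy": -0.04,"dz": 0.008,"wx": 0,"wy": 0,"wz": 0}
    - {"claw": 0.045,"dx": -0.02,"dy": -0.04,"dz": 0.008,"wx": 0,"wy": 0,"wz": 0}
    - {"claw": 0.045,"dx": -0.02,"dy": -0.04,"dz": 0.008,"wx": 0,"wy": 0,"wz": 0}
    - {"claw": 0.045,"dx": -0.02,"dy": -0.04,"dz": 0.008,"wx": 0,"wy": 0,"wz": 0}
    - {"claw": 0.045,"dx": -0.02,"dy": -0.04,"dz": 0.008,"wx": 0,"wy": 0,"wz": 0}
    - {"claw": 0.045,"dx": -0.02,"dy": -0.04,"dz": 0.008,"wx": 0,"wy": 0,"wz": 0}
    - {"claw": 0.045,"dx": -0.02,"dy": -0.04,"dz": 0.008,"wx": 0,"wy": 0,"wz": 0}
    - {"claw": 0.045,"dx": -0.02,"dy": -0.04,"dz": 0.008,"wx": 0,"wy": 0,"wz": 0}
    - {"claw": 0.045,"dx": -0.02,"dy": -0.04,"dz": 0.008,"wx": 0,"wy": 0,"wz": 0}
    - {"claw": 0.045,"dx": -0.02,"dy": -0.04,"dz": 0.008,"wx": 0,"wy": 0,"wz": 0}
    - {"claw": 0.045,"dx": -0.02,"dy": -0.04,"dz": 0.008,"wx": 0,"wy": 0,"wz": 0}
    - {"claw": 0.045,"dx": -0.015,"dy": -0.038,"dz": 0.011,"wx": 0,"wy": 0,"wz": 0}
    - {"claw": 0.045,"dx": 0,"dy": 0,"dz": 0,"wx": 0,"wy": 0,"wz": 0}
    - {"claw": 0.045,"dx": 0,"dy": 0,"dz": 0,"wx": 0,"wy": 0,"wz": 0}

```text
t: 2.78
eef_pos: [0.4861, -0.0746, 0.1879]
tool_rot: [0.076, 0.146, 0.986, -0.01]
contact_force: [-0.2, 0.9, 0.6]
gripper_width: 0.53
grasp_force: 0.0
```

Run:
```python
from h import *
o=get_obs();p,d=read_camera("wrist");np.savez("pics/w2.npz",p=p,d=d,tool_rot=o["tool_rot"],eef_pos=o["eef_pos"]);cv2.imwrite("pics/w2.png",p[:,:,::-1])
print(o["t"],o["eef_pos"],o["gripper_width"],o["contact_force"],target([-.052,-.028,.16]))
```

```text
2.775 [ 0.4861394  -0.07464995  0.18788096] 0.5297779908763343 [-0.21009469  0.88121918  0.576015  ] {'rv': array([ 0.02,  0.23, -0.9 ]), 'd_final': array([0.2, 5.8, 1.6]), 'cur_chute': array([-51.8, -33.8, 161.6])}
```

View pics/w2.png

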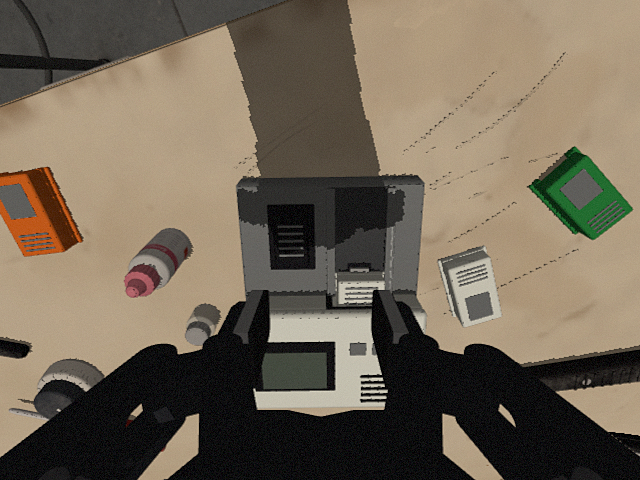

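The wrist view shows the paddle at cols 269–314 and rows 204–269, and the chute floor at cols 335–387, starting near row 187. The cartridge's front is at row ~277, with the nose in front of it. The fingertips are at about (255,292) and (390,292).

Run:
```python
from h import *
f=np.load("pics/w2.npz");o=dict(tool_rot=f["tool_rot"],eef_pos=f["eef_pos"]);C=cam("wrist",o);W=cloud(f["d"],C);A=chute()
D=(W-ORG)@A*1000
g=cv2.cvtColor(f["p"],cv2.COLOR_RGB2GRAY)
# deck plane: right part & left of key
m=np.zeros(g.shape,bool);m[200:285,246:262]=1;m[200:285,320:328]=1;m[200:285,405:415]=1;m[200:255,345:380]=1
P=W[m];c=np.median(P,0);n=np.linalg.svd(P-P.mean(0),full_matrices=0)[2][2];n*=np.sign(n[2])
print("deck normal in chute",(A.T@n).round(3),"offset z",np.median(D[m],0).round(2),D[m][:,2].std())
for name,(u0,u1,v0,v1) in dict(key=(275,308,210,262),floorL=(345,380,195,255)).items():
    print(name,np.median(D[v0:v1,u0:u1,2]))
# key mask
k=np.zeros_like(g);k[195:280,262:322]=(g[195:280,262:322]<32)
print("dark",k.sum());k=cv2.morphologyEx(k,cv2.MORPH_CLOSE,np.ones((9,9)));k=cv2.morphologyEx(k,cv2.MORPH_OPEN,np.ones((9,9)))
cs=max(cv2.findContours(k,0,2)[0],key=cv2.contourArea);r=cv2.minAreaRect(cs);print(r)
q=(ray(cv2.boxPoints(r),C,A[:,2],ORG+A[:,2]*.010)-ORG)@A*1000;print("key corners",q.round(1).tolist(),q.mean(0).round(1))
q=(ray([[337,280],[384,280]],C,A[:,2],ORG+A[:,2]*.022)-ORG)@A*1000;print("cart front top",q.round(1).tolist())
# row profiles
print("col360",g[176:312:1,360].tolist());print("row250",g[250,236:430].tolist());print("z col360",D[176:312:4,360,2].round(0).tolist()); print("x col360",D[176:312:4,360,0].round(0).tolist())
# reader side edges by depth
for v in(200,230,260):
    u=np.where(D[v,200:460,2]>-8)[0]+200;print(v,D[v,u[0]].round(1),D[v,u[-1]].round(1))
# finger tips in tool frame
R=Ro.from_quat(f["tool_rot"],scalar_first=True).as_matrix();T=(W-f["eef_pos"])@R*1000
for s in(slice(225,285),slice(365,425)):
    t=T[285:345,s].reshape(-1,3);t=t[(t[:,2]<60)&(t[:,2]>-30)];print("finger z max",np.percentile(t[:,2],[90,98,100]).round(1));t=t[t[:,2]>np.percentile(t[:,2],100)-8];print("tip xy range",t.min(0).round(1),t.max(0).round(1))
```

```text
deck normal in chute [0.52  0.027 0.854] offset z [-46.24 -10.15  -2.46] 17.577376799138225
key 7.392836939048583
floorL -2.189207132549628
dark 2638
((290.5, 236.0), (64.0, 47.0), 90.0)
key corners [[-75.0, -75.8, 10.0], [-74.3, -39.8, 10.0], [-21.7, -40.9, 10.0], [-22.4, -79.0, 10.0]] [-48.4 -58.9  10. ]
cart front top [[-16.1, -22.8, 22.0], [-15.5, 14.0, 22.0]]
col360 [61, 28, 40, 43, 41, 40, 46, 40, 41, 48, 47, 28, 9, 25, 29, 21, 8, 21, 29, 26, 21, 24, 21, 18, 24, 20, 10, 25, 25, 29, 18, 26, 26, 29, 13, 24, 24, 32, 4, 26, 25, 20, 27, 27, 26, 27, 25, 11, 24, 21, 25, 34, 68, 58, 58, 52, 54, 55, 54, 56, 54, 55, 58, 57, 57, 58, 56, 58, 48, 54, 57, 56, 59, 57, 54, 55, 60, 53, 52, 55, 48, 59, 51, 56, 57, 57, 54, 13, 30, 26, 29, 43, 70, 136, 140, 125, 53, 82, 92, 79, 78, 78, 72, 78, 87, 127, 129, 192, 196, 200, 187, 44, 96, 125, 213, 191, 91, 90, 118, 205, 198, 188, 84, 115, 209, 203, 196, 73, 48, 95, 34, 0, 10, 62, 95, 91]
row250 [158, 159, 159, 161, 159, 128, 84, 100, 102, 99, 104, 103, 100, 102, 101, 102, 98, 100, 100, 99, 103, 103, 96, 100, 99, 103, 99, 102, 101, 100, 101, 106, 93, 
[... 723 characters left out ...]
, -3.0, -2.0, -2.0, -4.0, -3.0, -2.0, -1.0, -3.0, -3.0, -2.0, -2.0, -3.0, -2.0, -1.0, -2.0, 0.0, 2.0, 8.0, 17.0, 19.0, 21.0, 19.0, 20.0, 20.0, 20.0, 26.0]
x col360 [-91.0, -90.0, -87.0, -84.0, -81.0, -78.0, -75.0, -71.0, -68.0, -65.0, -62.0, -58.0, -55.0, -51.0, -48.0, -44.0, -41.0, -38.0, -34.0, -30.0, -27.0, -24.0, -20.0, -17.0, -14.0, -13.0, -14.0, -11.0, -9.0, -4.0, -1.0, 3.0, 6.0, 6.0]
200 [ -75.9 -101.9   -3.8] [-127.3  -33.9  277.4]
230 [ -50.5 -102.    -5.4] [-48.6  47.5  -3.1]
260 [ -24.9 -101.    -2.7] [-22.1  47.7  -3.7]
finger z max [16.1 21.2 25. ]
tip xy range [-10.2 -34.6  17. ] [ 12.2 -23.   25. ]
finger z max [16.2 21.  25.2]
tip xy range [-10.5  21.6  17.2] [12.4 33.4 25.2]
```

```bash
cat >> h.py <<'E'
ORG=ORG+chute()@np.array([.005,-.003,-.002])
E
python3 - <<'E'
from h import *
print(target([-.052,-.028,.060]))
E
```

```text
{'rv': array([ 0.02,  0.23, -0.9 ]), 'd_final': array([  0.2,   5.8, 101.6]), 'cur_chute': array([-51.8, -33.8, 161.6])}
```

drive_tool:
  increments:
    - {"claw": 0.045,"dx": -0.005,"dy": 0.003,"dz": 0,"wx": 0,"wy": 0.2,"wz": -0.9}
    - {"claw": 0.045,"dx": 0,"dy": 0,"dz": 0.03,"wx": 0,"wy": 0,"wz": 0}
    - {"claw": 0.045,"dx": 0,"dy": 0,"dz": 0.03,"wx": 0,"wy": 0,"wz": 0}
    - {"claw": 0.045,"dx": 0,"dy": 0,"dz": 0.025,"wx": 0,"wy": 0,"wz": 0}
    - {"claw": 0.045,"dx": 0,"dy": 0,"dz": 0.018,"wx": 0,"wy": 0,"wz": 0}
    - {"claw": 0.045,"dx": 0,"dy": 0,"dz": 0,"wx": 0,"wy": 0,"wz": 0}
    - {"claw": 0.045,"dx": 0,"dy": 0,"dz": 0,"wx": 0,"wy": 0,"wz": 0}

```text
t: 3.7
eef_pos: [0.5074, -0.0772, 0.0876]
tool_rot: [0.075, 0.137, 0.988, -0.01]
contact_force: [0.2, -0.1, 0.1]
gripper_width: 0.532
grasp_force: 0.0
```

```bash
sed -i 's/def target(p,org=ORG,yaw=yaw):/def target(p,org=None,yaw=yaw):\n    org=ORG if org is None else org/' h.py
python3 - <<'E'
from h import *
o=get_obs();print(target([-.052,-.028,.042]),o["t"],o["contact_force"],o["gripper_width"])
p,d=read_camera("wrist");np.savez("pics/w3.npz",p=p,d=d,tool_rot=o["tool_rot"],eef_pos=o["eef_pos"])
s,_=read_camera("scene")
a=cv2.resize(p[120:360,180:460,::-1],(700,600));cv2.imwrite("pics/w3.png",a)
cv2.imwrite("pics/s3.png",cv2.resize(s[190:330,230:420,::-1],None,fx=4,fy=4,interpolation=cv2.INTER_CUBIC))
E
```

```text
{'rv': array([ 0.02,  0.08, -0.  ]), 'd_final': array([ 1.1,  0.2, 19.1]), 'cur_chute': array([-50.9, -28.2,  61.1])} 3.7 [ 0.24584951 -0.09084605  0.08882803] 0.5318803880848189
```

View pics/w3.png

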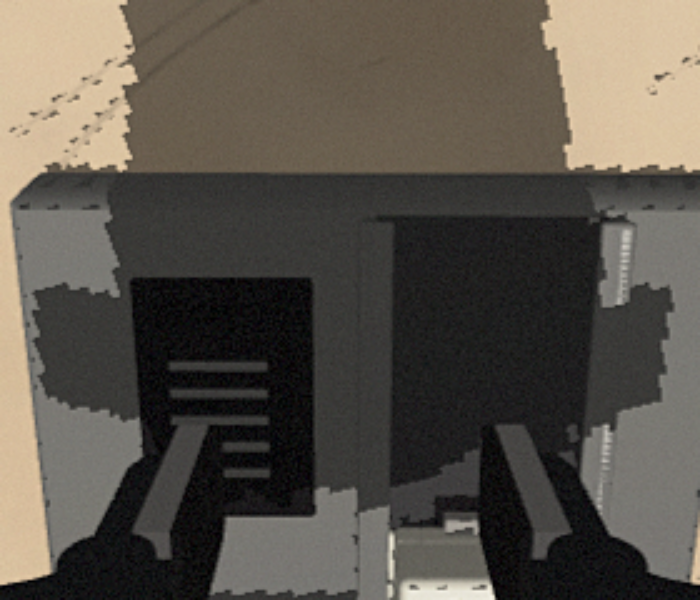

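View pics/s3.png

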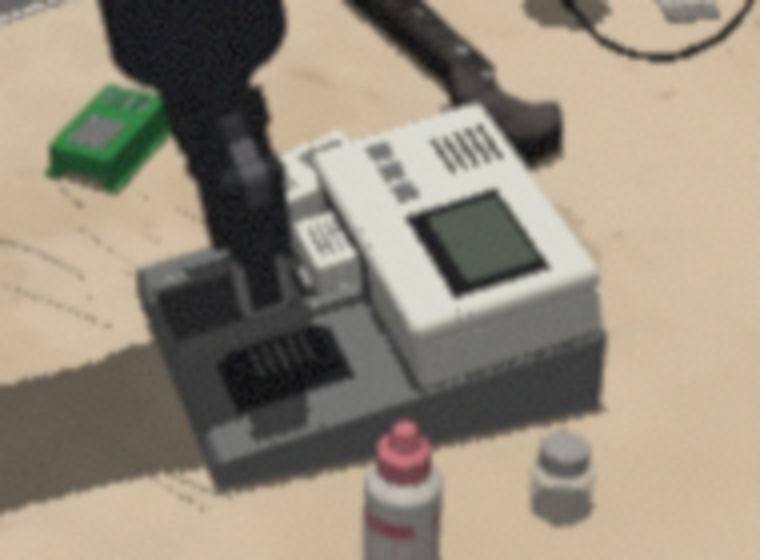

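In the wrist crop the fingers hang over the key at (190,425) and over the chute at (505,425). The key's dark area covers cols 132–313 and rows 278–515, and the cartridge's front and nose show at about (450,525).

Run:
```python
from h import *
f=np.load("pics/w3.npz");o=dict(tool_rot=f["tool_rot"],eef_pos=f["eef_pos"]);C=cam("wrist",o);A=chute();D=(cloud(f["d"],C)-ORG)@A*1000
px=lambda *a:[(180+x*.4,120+y*.4) for x,y in a]
def L(n,z,*a): print(n,((ray(px(*a),C,A[:,2],ORG+A[:,2]*z)-ORG)@A*1000).round(1)[:,:2].tolist())
L("key dark corners",.008,(132,278),(313,280),(315,515))
L("floor edges",0.,(392,350),(590,350),(392,222))
L("nose top front",.0045,(460,513))
print("floor z",np.median(D[230:290,345:365,2]),"key z",np.median(D[245:280,242:252,2]), "cart top/front", D[330:356:3,345].round(0).tolist())
R=Ro.from_quat(f["tool_rot"],scalar_first=True).as_matrix()
T=D
for s in(slice(225,280),slice(365,425)):
    t=D[285:345,s].reshape(-1,3);t=t[(t[:,2]>28)&(t[:,2]<46)];print("tip chute",t.min(0).round(1),t.max(0).round(1))
```

```text
key dark corners [[-79.2, -72.4], [-78.8, -36.4], [-26.1, -36.6]]
floor edges [[-61.1, -20.1], [-61.1, 22.1], [-88.9, -20.5]]
nose top front [[-24.5, -4.8]]
floor z -0.16085955532431045 key z 9.343552955165578 cart top/front [[-19.0, -15.0, 0.0], [-19.0, -15.0, 3.0], [-18.0, -15.0, 5.0], [-19.0, -15.0, 9.0], [-18.0, -16.0, 11.0], [-19.0, -16.0, 15.0], [-18.0, -16.0, 16.0], [-18.0, -16.0, 20.0], [-18.0, -16.0, 21.0]]
tip chute [-63.4 -64.2  35.9] [-40.9 -51.1  46. ]
tip chute [-63.4  -6.6  36.6] [-40.8   6.3  46. ]
```

drive_tool:
  increments:
    - {"claw": 0.045,"dx": 0,"dy": 0,"dz": 0.01,"wx": 0,"wy": 0,"wz": 0}
    - {"claw": 0.045,"dx": 0,"dy": 0,"dz": 0.01,"wx": 0,"wy": 0,"wz": 0}
    - {"claw": 0.045,"dx": 0,"dy": 0,"dz": 0.003,"wx": 0,"wy": 0,"wz": 0}
    - {"claw": 0.045,"dx": 0,"dy": 0,"dz": 0,"wx": 0,"wy": 0,"wz": 0}
    - {"claw": 0.045,"dx": 0,"dy": 0,"dz": 0,"wx": 0,"wy": 0,"wz": 0}

```text
t: 4.42
eef_pos: [0.5102, -0.0788, 0.0643]
tool_rot: [0.075, 0.138, 0.988, -0.01]
contact_force: [0.2, 0.0, -0.0]
gripper_width: 0.531
grasp_force: 0.0
```

drive_tool:
  increments:
    - {"claw": 0.045,"dx": 0,"dy": 0,"dz": 0.002,"wx": 0,"wy": 0,"wz": 0}
    - {"claw": 0.045,"dx": 0,"dy": 0,"dz": 0.002,"wx": 0,"wy": 0,"wz": 0}
    - {"claw": 0.045,"dx": 0,"dy": 0,"dz": 0.001,"wx": 0,"wy": 0,"wz": 0}
    - {"claw": 0.045,"dx": 0,"dy": 0,"dz": 0,"wx": 0,"wy": 0,"wz": 0}

```text
t: 4.92
eef_pos: [0.511, -0.0789, 0.0593]
tool_rot: [0.075, 0.138, 0.988, -0.01]
contact_force: [-0.3, 0.0, 2.4]
gripper_width: 0.529
grasp_force: 1.0
```

Run:
```python
from h import *
o=get_obs();print(target([-.052,-.028,.030]),o["t"],chute().T@o["contact_force"])
```

```text
{'rv': array([-0.  ,  0.05, -0.06]), 'd_final': array([0.7, 0.8, 2.6]), 'cur_chute': array([-51.3, -28.8,  32.6])} 4.925 [ 0.11414518 -0.04124821  2.4557633 ]
```

Key contact is at 2.4 N, so I press on in small steps.

drive_tool:
  increments:
    - {"claw": 0.045,"dx": 0,"dy": 0,"dz": 0.0015,"wx": 0,"wy": 0,"wz": 0}
    - {"claw": 0.045,"dx": 0,"dy": 0,"dz": 0.001,"wx": 0,"wy": 0,"wz": 0}
    - {"claw": 0.045,"dx": 0,"dy": 0,"dz": 0,"wx": 0,"wy": 0,"wz": 0}

```text
t: 5.3
eef_pos: [0.5113, -0.079, 0.0568]
tool_rot: [0.075, 0.138, 0.988, -0.01]
contact_force: [-0.3, -0.1, 3.1]
gripper_width: 0.522
grasp_force: 1.6
```

Run:
```python
from h import *
o=get_obs();print(target([-.052,-.028,.030]),o["t"],chute().T@o["contact_force"])
```

```text
{'rv': array([-0.  ,  0.05, -0.07]), 'd_final': array([0.7, 0.8, 0. ]), 'cur_chute': array([-51.3, -28.8,  30. ])} 5.3 [ 0.26478138 -0.19595774  3.12919649]
```

drive_tool:
  increments:
    - {"claw": 0.045,"dx": 0,"dy": 0,"dz": 0.0015,"wx": 0,"wy": 0,"wz": 0}
    - {"claw": 0.045,"dx": 0,"dy": 0,"dz": 0.001,"wx": 0,"wy": 0,"wz": 0}
    - {"claw": 0.045,"dx": 0,"dy": 0,"dz": 0,"wx": 0,"wy": 0,"wz": 0}

```text
t: 5.68
eef_pos: [0.5115, -0.0791, 0.0542]
tool_rot: [0.074, 0.137, 0.988, -0.01]
contact_force: [-1.1, 0.5, 3.8]
gripper_width: 0.524
grasp_force: 3.3
```

Run:
```python
from h import *
o=get_obs();print(target([-.052,-.028,.030]),o["t"],chute().T@o["contact_force"])
```

```text
{'rv': array([-0.01,  0.03, -0.05]), 'd_final': array([ 0.5,  0.9, -2.5]), 'cur_chute': array([-51.5, -28.9,  27.5])} 5.675 [-0.60619456  0.15984559  3.90831429]
```

drive_tool:
  increments:
    - {"claw": 0.045,"dx": 0,"dy": 0,"dz": 0,"wx": 0,"wy": 0,"wz": 0}
    - {"claw": 0.045,"dx": 0,"dy": 0,"dz": 0,"wx": 0,"wy": 0,"wz": 0}

```text
t: 5.92
eef_pos: [0.5115, -0.0791, 0.0543]
tool_rot: [0.075, 0.138, 0.988, -0.01]
contact_force: [-1.0, 0.1, 4.3]
gripper_width: 0.523
grasp_force: 3.3
```

Run:
```python
from h import *
o=get_obs();print(target([-.052,-.028,.030]),o["t"],chute().T@o["contact_force"])
p,d=read_camera("wrist");np.savez("pics/w4.npz",p=p,d=d,tool_rot=o["tool_rot"],eef_pos=o["eef_pos"])
cv2.imwrite("pics/w4.png",cv2.resize(p[120:360,180:460,::-1],(700,600)))
```

```text
{'rv': array([-0.01,  0.03, -0.06]), 'd_final': array([ 0.5,  0.8, -2.5]), 'cur_chute': array([-51.5, -28.8,  27.5])} 5.925 [-0.32222096 -0.15457645  4.3798177 ]
```

View pics/w4.png

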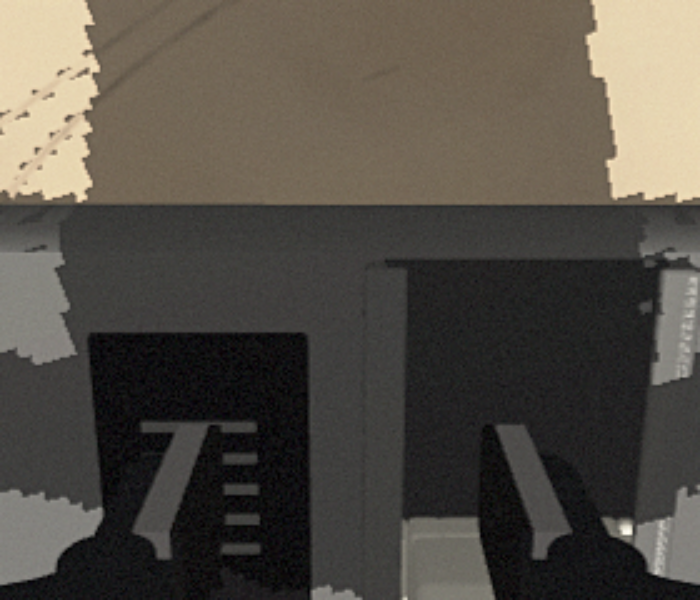

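The cartridge's front edge is now at row ~518 and cols 405–630 of the crop, right behind the chute finger. I check its x position from depth.

Run:
```python
from h import *
f=np.load("pics/w4.npz");C=cam("wrist",dict(tool_rot=f["tool_rot"],eef_pos=f["eef_pos"]));A=chute();D=(cloud(f["d"],C)-ORG)@A*1000
for u in(350,360): print(D[318:358:3,u].round(0).tolist())
t=D[285:350,365:425].reshape(-1,3);t=t[(t[:,2]>0)&(t[:,2]<14)&(abs(t[:,1])<14)];print(t[:,2].min(), np.percentile(t[:,0],[1,99]))
```

```text
[[-46.0, -16.0, -0.0], [-44.0, -16.0, 0.0], [-42.0, -16.0, -1.0], [-41.0, -16.0, -1.0], [-42.0, -16.0, 3.0], [-41.0, -16.0, 5.0], [-41.0, -17.0, 8.0], [-42.0, -17.0, 11.0], [-42.0, -17.0, 13.0], [-42.0, -17.0, 15.0], [-41.0, -17.0, 16.0], [-42.0, -18.0, 19.0], [-41.0, -18.0, 21.0], [-41.0, -18.0, 22.0]]
[[-46.0, -11.0, -1.0], [-44.0, -11.0, 0.0], [-42.0, -11.0, -1.0], [-42.0, -11.0, 1.0], [-41.0, -12.0, 3.0], [-41.0, -12.0, 5.0], [-42.0, -12.0, 8.0], [-42.0, -13.0, 11.0], [-41.0, -13.0, 12.0], [-42.0, -13.0, 15.0], [-41.0, -13.0, 17.0], [-41.0, -13.0, 19.0], [-41.0, -14.0, 20.0], [-40.0, -14.0, 21.0]]
0.0009098475572032032 [-63.86298679 -40.86245075]
```

It is caught with its front at -41 mm, flat against the finger. Now I let the key up slowly.

drive_tool:
  increments:
    - {"claw": 0.045,"dx": 0,"dy": 0,"dz": -0.001,"wx": 0,"wy": 0,"wz": 0}
    - {"claw": 0.045,"dx": 0,"dy": 0,"dz": -0.001,"wx": 0,"wy": 0,"wz": 0}
    - {"claw": 0.045,"dx": 0,"dy": 0,"dz": -0.001,"wx": 0,"wy": 0,"wz": 0}
    - {"claw": 0.045,"dx": 0,"dy": 0,"dz": -0.001,"wx": 0,"wy": 0,"wz": 0}
    - {"claw": 0.045,"dx": 0,"dy": 0,"dz": -0.001,"wx": 0,"wy": 0,"wz": 0}
    - {"claw": 0.045,"dx": 0,"dy": 0,"dz": -0.001,"wx": 0,"wy": 0,"wz": 0}
    - {"claw": 0.045,"dx": 0,"dy": 0,"dz": -0.001,"wx": 0,"wy": 0,"wz": 0}
    - {"claw": 0.045,"dx": 0,"dy": 0,"dz": -0.001,"wx": 0,"wy": 0,"wz": 0}
    - {"claw": 0.045,"dx": 0,"dy": 0,"dz": -0.001,"wx": 0,"wy": 0,"wz": 0}
    - {"claw": 0.045,"dx": 0,"dy": 0,"dz": -0.001,"wx": 0,"wy": 0,"wz": 0}
    - {"claw": 0.045,"dx": 0,"dy": 0,"dz": 0,"wx": 0,"wy": 0,"wz": 0}
    - {"claw": 0.045,"dx": 0,"dy": 0,"dz": 0,"wx": 0,"wy": 0,"wz": 0}
    - {"claw": 0.045,"dx": 0,"dy": 0,"dz": 0,"wx": 0,"wy": 0,"wz": 0}

```text
t: 7.6
eef_pos: [0.5101, -0.0787, 0.0642]
tool_rot: [0.075, 0.138, 0.988, -0.01]
contact_force: [-2.9, -0.5, -1.3]
gripper_width: 0.53
grasp_force: 1.1
```

Run:
```python
from h import *
A=chute();o=get_obs();print(target([-.052,-.028,.030]),o["t"],A.T@o["contact_force"])
p,d=read_camera("wrist");cv2.imwrite("pics/w5.png",cv2.resize(p[120:360,180:460,::-1],(700,600)))
C=cam("wrist",o);D=(cloud(d,C)-ORG)@A*1000
for u in(350,360): print(D[309:358:4,u].round(0).tolist())
print("key z",np.median(D[255:300,268:285,2]),np.median(D[260:285,222:232,2]),"floor",np.median(D[240:300,345:365,2]))
# cartridge top slope
P=D[336:356,344:368].reshape(-1,3);P=P[P[:,2]>18];print(len(P),P.mean(0))
```

```text
{'rv': array([-0.01,  0.04, -0.06]), 'd_final': array([0.6, 0.8, 7.5]), 'cur_chute': array([-51.4, -28.8,  37.5])} 7.6 [-2.85678024 -1.23912699 -0.88427408]
[[-45.0, -15.0, 0.0], [-43.0, -15.0, -0.0], [-41.0, -15.0, 1.0], [-42.0, -16.0, 5.0], [-42.0, -16.0, 10.0], [-42.0, -16.0, 13.0], [-42.0, -16.0, 16.0], [-42.0, -17.0, 19.0], [-41.0, -17.0, 21.0], [-40.0, -17.0, 22.0], [-38.0, -17.0, 23.0], [-36.0, -17.0, 22.0], [-34.0, -17.0, 23.0]]
[[-46.0, -11.0, 1.0], [-42.0, -10.0, -2.0], [-42.0, -11.0, 2.0], [-42.0, -11.0, 5.0], [-42.0, -11.0, 10.0], [-41.0, -12.0, 12.0], [-42.0, -12.0, 16.0], [-42.0, -12.0, 19.0], [-41.0, -13.0, 22.0], [-40.0, -13.0, 23.0], [-38.0, -13.0, 23.0], [-36.0, -13.0, 23.0], [-35.0, -13.0, 24.0]]
key z 9.247091922794734 1.088824271346998 floor -0.1675120673143563
445 [-39.37379589 -14.37118016  22.34960378]
```

View pics/w5.png

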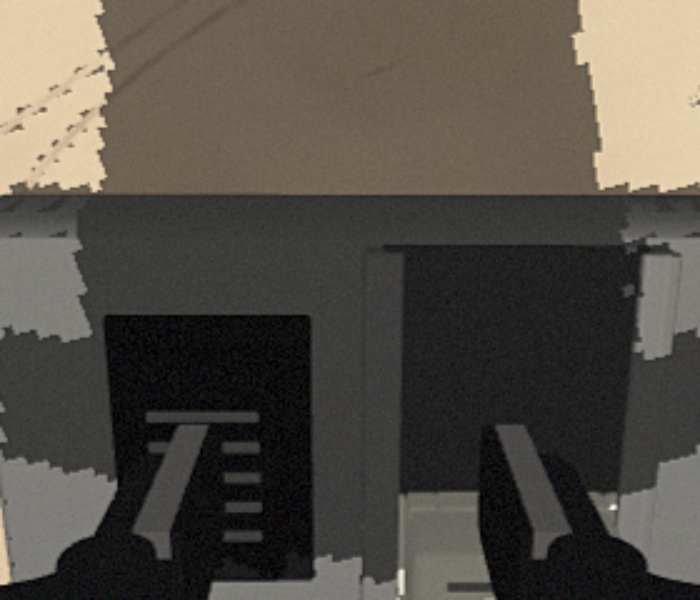

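The cartridge is trapped at -41 mm, the key is back up (top at about 9.3 mm, as before), and the finger takes about 2.9 N. A small dip relieves the upward friction on the cartridge.

drive_tool:
  increments:
    - {"claw": 0.045,"dx": 0,"dy": 0,"dz": 0.0004,"wx": 0,"wy": 0,"wz": 0}
    - {"claw": 0.045,"dx": 0,"dy": 0,"dz": 0.0004,"wx": 0,"wy": 0,"wz": 0}
    - {"claw": 0.045,"dx": 0,"dy": 0,"dz": 0,"wx": 0,"wy": 0,"wz": 0}
    - {"claw": 0.045,"dx": 0,"dy": 0,"dz": 0,"wx": 0,"wy": 0,"wz": 0}
    - {"claw": 0.045,"dx": 0,"dy": 0,"dz": 0,"wx": 0,"wy": 0,"wz": 0}
    - {"claw": 0.045,"dx": 0,"dy": 0,"dz": 0,"wx": 0,"wy": 0,"wz": 0}

```text
t: 8.4
eef_pos: [0.5103, -0.0787, 0.0634]
tool_rot: [0.075, 0.138, 0.988, -0.01]
contact_force: [-2.9, 0.5, -0.5]
gripper_width: 0.531
grasp_force: 1.1
```

Run:
```python
from h import *
A=chute();o=get_obs();print(target([-.052,-.028,.030])["cur_chute"],o["t"],A.T@o["contact_force"])
p,d=read_camera("wrist");D=(cloud(d,cam("wrist",o))-ORG)@A*1000
print(D[309:358:4,355].round(0).tolist(),"key z",np.median(D[255:300,268:285,2]))
```

```text
[-51.4 -28.9  36.7] 8.4 [-2.97990576 -0.33101714 -0.0973292 ]
[[-46.0, -13.0, 1.0], [-44.0, -13.0, 1.0], [-41.0, -13.0, -1.0], [-41.0, -13.0, 4.0], [-42.0, -14.0, 8.0], [-41.0, -14.0, 11.0], [-42.0, -14.0, 15.0], [-41.0, -14.0, 18.0], [-41.0, -15.0, 21.0], [-40.0, -15.0, 21.0], [-39.0, -15.0, 23.0], [-36.0, -15.0, 22.0], [-34.0, -15.0, 22.0]] key z 9.237352111510253
```

```bash
python3 -c "
from station import *
print(hand_in())"
```

```text
the job is handed in; nothing more can be done
None
```

The cartridge was ejected and caught, the key is back up, and I handed the job in at about 8.5 s with one fingertip holding the cartridge flat in the chute, about 20 mm out, at roughly 3 N; no verdict came back.

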